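Clamp a bow blank under a sprung hold-down with a wedge

TASK

Clamp the rectangular wooden blank in the bench jig. Drive the tapered wedge under the free half of the sprung clamp's cross bar and let go, so that the wedge alone holds the arm up; slide the blank flat along the bed beneath the other half until it is fully home, square and centred, against the steel stop; then draw the wedge out so that the clamp comes down on the blank, and lay the wedge on the bench clear of the jig, leaving the hammer, jar and pot where they are.

Things in the scene. Friction and masses are not known exactly. Their poses are not given: they have to be found in the camera images.
- jig_bed (a point): Jig screwed to the bench: plywood bed 370 x 220, 15 mm thick. This point: on the bed's top, below the cross bar's middle. x axis: level, the direction parts slide in under the bar; y: along the bar; z up. Bed spans x -160 to +210, y -110 to +110 mm. Hinge bracket x 130 to 190, 100 wide, 71 high. Blank's lane: y = +50 mm (the half with the stop); wedge's lane: y = -50 mm, free of obstacles.
- bar_mid (a point): Middle of the clamp's round steel cross bar, 16 mm diameter, 160 mm long along the jig's y, carried on the near end of a flat steel arm 30 mm wide (jig y = 0), hinged on the bracket 160 mm beyond the bar and 50 mm above the bed. Shut, the bar's underside is 14 mm above the bed. Axes as the jig's when shut, turning with the arm.
- clamp (a joint): Sprung clamp arm, rad: 0 shut, grows as the bar rises, about 160 mm per rad (0.087 resting on the blank, 0.15 on the wedge's full height; limit 0.5). Spring and weight press the bar down with about 4 N shut, 6 N on the wedge; let go, it falls shut. Pushing the wedge in takes some 5 to 15 N; its level top holds the bar without sliding out.
- stop_face (a point): Steel stop bolted to the jig's bed, not movable by the robot: 44 mm wide, 22 mm high, 24 mm long. This point is at the bottom middle of the face that looks to the cross bar, on the bed's top; its axes are the jig's. It is at y = +50 mm in the jig's frame, and is set anywhere from 45 to 75 mm beyond the cross bar.
- blank_mid (a point): Loose rectangular laminated wood blank for a bow grip, 190 x 36 x 28 mm (x, y, z), 0.14 kg or so; both ends are square and alike. This point is its centre, 14 mm above its underside; x is its length, z up.
- wedge_mid (a point): Loose wooden wedge, 190 mm long (x), 36 mm wide, 38 mm high, 0.16 kg or so. This point is halfway along, 19 mm above its flat underside, z up. From the thick end at x = -95 mm to x = 0 its top is level, 38 mm up; from x = 0 it slopes down to 8 mm at the thin end, x = +95 mm.
- mallet: Bystander: wooden-handled hammer, 240 mm long, lying on the bench; its origin is under its middle. Leave alone.
- glue: Bystander: closed white jar, 70 mm diameter, 100 mm high; its origin is the centre of its underside. Leave alone.
- pot: Bystander: open metal pot, 100 mm diameter, 70 mm high; its origin is the centre of its underside. Leave alone.

How it is judged:
By the outcome, as a careful person would: the job done as asked, in the order asked, and still so for the second after the job is handed in, with the robot touching nothing.
It also fails if it takes over 72 s, if anything falls off the work surface, if the arm or the gripper's body presses on something with over 40 N, if the wrist force passes 120 N, or if a joint passes its speed limit or range.

ROBOT

A 7-joint arm with a two-finger parallel gripper is mounted at the origin on the work surface. World frame = base frame: x ahead of the robot, y to its left, z up, the work surface at z = 0. Lengths are in m, angles in rad, forces in N, time in s.
With the tool pointing down it reaches from about 0.35 to 0.9 m from the base axis. Payload 8.1 kg.
Tool frame: the origin (TCP) lies midway between the tips of the shut fingers; the grasp point (between the pads) lies arm.grasp_offset behind it (arm.grasp_offset is the distance from the TCP to the grasp point, in m); z points along the fingers, y is the line along which they close (so a half turn about z gives the same grasp; the last joint's range is limited). The gripper opens to 92 mm and grips with 3 to 60 N. Pads are 19 mm wide; open, the fingers measure 130 mm over their backs; the gripper's body (75 mm by 190 mm) begins 47 mm behind the grasp point.
Start: joints at [-1.273, 0.434, 0.025, 1.573, -0.012, 1.134, -0.075], TCP at [0.244, 0.575, 0.227] pointing down, gripper open.
Joint ranges: [-2.62, 2.62], [-0.44, 2.09], [-1.27, 1.32], [0.08, 2.57], [-1.32, 4.46], [0.12, 2], [-2.74, 2.74]. Speed limits (rad/s): [2.22, 2.22, 3.01, 3.01, 3.14, 3.14, 3.14].

INTERFACE

Orientations are given as a rotation vector (axis times angle).
In Python, from cell import observe, imaging, arm gives the robot as it stands.
- The arm moves only by the tool apply_moves, never from a script. Its argument "commands" is a list of rows, each a list of 5 numbers: the opening in per cent of the stroke, from 0 (shut) to 100 (fully open), then the shift along the world's x, y, z in units of 0.06 m (1.0 is 0.06 m), then the turn about the world's z in units of 0.5 rad (1.0 is 0.5 rad). A call has 1 to 12 rows; each row shifts and turns the commanded pose from where the row before left it; what a row does not reach is not made up. A row lasts 1/8 s, in which the tool goes at most 62.5 mm and 10.7 degrees, less where a joint would pass 70% of its speed; a pose out of reach is approached as far as the arm can. A call with a number of a shift or a turn outside -1 to 1 is refused whole. A call with a gripper value outside its range is refused whole. The fingers move at their own pace and stop on an object; "newtons" is the grip in N (left out, the last holds). Time passes only in rows, so rows that do not move let the fingers close. It gives the time, the measured TCP pose, the force, the opening and the grip force at its end, in the units of the state.
- observe(): the state, without advancing time (a new reading comes with each control period).
- imaging.get_image(name): name is "scene" or "top" or "wrist"; returns (picture, depth): 480x640x3 uint8, red, green, blue; 480x640 float32, m along the optical axis (not along the pixel's ray), 0 where there is no reading.
- imaging.camera_params(name): a dict with "camera_matrix" (3x3 intrinsics, pixels), "dist" ([k1, k2, p1, p2, k3] as OpenCV has them; the pictures are not rectified), "origin" and "rotation" of the camera in the world; the wrist camera has in their place "tool_from_camera" (4x4, takes a point from camera to tool coordinates, whose origin is the TCP and whose axes are the flange's). Camera axes: x right, y up, looking along -z (the intrinsics and any distortion apply to the point x, -y, -z); pixel columns grow to the right and rows downward; lengths in m; the calibration is good to about 2 mm. A picture is of the moment at which its call begins: read the wrist's pose just before it. camera_params takes no time and is no camera call.
- arm.sign_off(): hands the job in; it is judged then, once.
The state is a dict: "clock": time; "joints": joint angles; "dq": joint speeds; "joint_efforts": joint torques, N m; "position": TCP position; "ee_rot": TCP orientation; "force": force on the tool from outside, world axes, zero at the start; "ft_torque": the same for the moment, N m; "width": opening from 0.0 (shut) to 1.0 (fully open); "gripper_force": force on a finger pad.
Only numpy, scipy, OpenCV 4.12 (cv2) and the standard library are available. Lean on these libraries where they do the work, as an engineer would, in place of code of your own. Each camera call takes 0.05 s, during which the arm holds its last target. There are 200 camera calls.

## Working session

There is one attempt and no reset: what is moved stays moved. The work goes in short steps, Python scripts to look and compute and a tool call to move; the robot and the scene stay as the last step left them, time stands still between calls to the robot, and variables do not carry over. Pictures are saved under pics/ and viewed, at most 10 in all, crops included, and the job is handed in when it is done.

Besides the shell and the picture viewer there is one more tool, called by a JSON object that holds its "fn" and its "kwargs", one argument or row to a line. apply_moves: Moves the arm, as the interface text tells. Its arguments: {"type":"object","properties":{"commands":{"type":"array"},"newtons":{"type":"number"}},"required":["commands"]}

```bash
ls; mkdir -p pics; cat > h.py <<'E'
import numpy as np, cv2
from cell import observe, imaging, arm
from scipy.spatial.transform import Rotation as R
def cam(name, st=None):
    p=imaging.camera_params(name); K=np.array(p["camera_matrix"],float); d=np.array(p["dist"],float)
    if "tool_from_camera" in p:
        T=np.array(p["tool_from_camera"]); Rt=R.from_rotvec(st["ee_rot"]).as_matrix()
        return K,d,Rt@T[:3,3]+np.array(st["position"]),Rt@T[:3,:3]
    r=np.array(p["rotation"],float)
    if r.shape!=(3,3): r=R.from_rotvec(r).as_matrix()
    return K,d,np.array(p["origin"],float),r
def shot(name,fn=None):
    st=observe(); im,dep=imaging.get_image(name); c=cam(name,st)
    if fn: cv2.imwrite(fn,im[:,:,::-1])
    np.savez('%s.npz'%name,im=im,dep=dep,K=c[0],d=c[1],o=c[2],r=c[3])
    return im,dep,c
def load(name):
    z=np.load('%s.npz'%name); return z['im'],z['dep'],(z['K'],z['d'],z['o'],z['r'])
def rays(px,c):
    u=cv2.undistortPoints(np.array(px,float).reshape(-1,1,2),c[0],c[1]).reshape(-1,2)
    return np.c_[u[:,0],-u[:,1],-np.ones(len(u))]@c[3].T
def onplane(px,c,z):
    r=rays(px,c); return c[2]+r*((z-c[2][2])/r[:,2])[:,None]
def cloud(dep,c):
    v,u=np.mgrid[:480,:640]; px=np.c_[u.ravel(),v.ravel()]
    return (c[2]+rays(px,c)*dep.reshape(-1,1)).reshape(480,640,3)
E
python3 - <<'E'
from h import *
for n in("scene","top"):
    im,dep,c=shot(n,f"pics/{n}0.png"); print(n,c[2],c[3].round(2).tolist(),c[0].tolist(),(dep>0).mean())
s=observe();print(s); print(arm.grasp_offset,dir(arm))
E
```

```text
pics
scene [ 0.83214877 -0.39138411  0.89250617] [[0.81, -0.49, 0.31], [0.58, 0.68, -0.44], [0.01, 0.54, 0.84]] [[496.16856805573, 0.0, 316.33018864466874], [0.0, 496.16856805573, 234.62783888797347], [0.0, 0.0, 1.0]] 0.9961067708333333
top [0.38132981 0.06511154 1.24786367] [[-0.02, 0.99, -0.14], [-1.0, -0.01, 0.01], [0.01, 0.14, 0.99]] [[502.14608915051076, 0.0, 318.5266497491699], [0.0, 502.14608915051076, 241.11641631044427], [0.0, 0.0, 1.0]] 0.9960611979166667
{'clock': 0.1, 'joints': array([-1.27259914,  0.43512725,  0.02497456,  1.57398282, -0.01157137,
        1.13403009, -0.07511296]), 'dq': array([ 0.00081328, -0.00044262, -0.00077993, -0.0017809 ,  0.00127905,
        0.00050229,  0.00019539]), 'joint_efforts': array([ 2.46931129e-03, -6.69124246e+01,  9.87823494e-01, -3.15143824e+01,
       -6.05521398e-02,  3.74909362e-02,  1.00277398e-04]), 'position': array([0.24372508, 0.57502384, 0.22604868]), 'ee_rot': array([-6.25448925e-01, -3.07857325e+00,  2.19492314e-03]), 'force': array([ 0.0183948 , -0.48690518, -0.61129699]), 'ft_torque': array([0.00462216, 0.03728051, 0.03787436]), 'gripper_force': 0.0, 'width': 1.001722697743576}
0.0188 ['PlanningError', '__class__', '__delattr__', '__dict__', '__dir__', '__doc__', '__eq__', '__format__', '__ge__', '__getattribute__', '__getstate__', '__gt__', '__hash__', '__init__', '__init_subclass__', '__le__', '__lt__', '__module__', '__ne__', '__new__', '__reduce__', '__reduce_ex__', '__repr__', '__setattr__', '__sizeof__', '__str__', '__subclasshook__', '__weakref__', 'grasp_offset', 'sign_off']
```

View pics/top0.png

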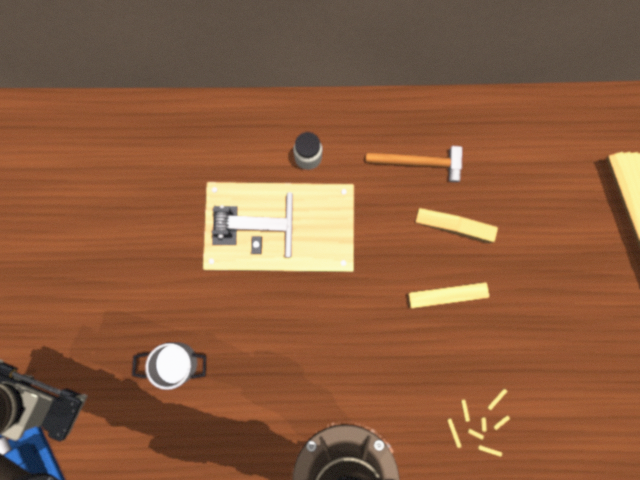

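View pics/scene0.png

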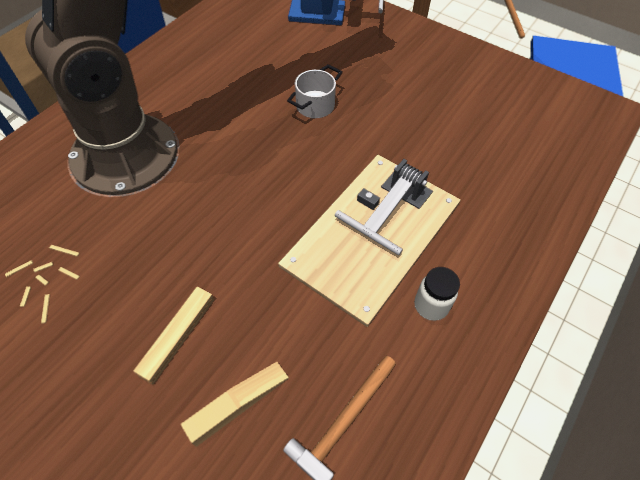

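The top view shows the jig around (280,227) with its sliding direction pointing left. The stop is at (257,244). The wedge is at (457,225), the blank at (449,296), the hammer at (415,160), the jar at (307,150) and the pot at (170,365). The scene view shows a crease halfway along the wedge, at (235,388).

```bash
python3 - <<'E'
from h import *
im,dep,c=load("top"); P=cloud(dep,c)
print("bench z",np.median(P[300:340,250:350,2]))
def box(u0,u1,v0,v1,lo,hi,nm):
    Q=P[v0:v1,u0:u1]; m=(Q[...,2]>lo)&(Q[...,2]<hi)&(dep[v0:v1,u0:u1]>0)
    q=Q[m]; r=cv2.minAreaRect((q[:,:2]*1000).astype(np.float32)); print(nm,len(q),"ctr",np.round(r[0],1),"size",np.round(r[1],1),"ang",round(r[2],2),"z",np.percentile(q[:,2],[5,50,95]).round(4)); return q
q=box(405,505,200,250,.006,.06,"wedge")
for x in np.linspace(q[:,1].min(),q[:,1].max(),7)[:-1]:
    k=abs(q[:,1]-x-.015)<.012; print(np.round([x+.015,np.median(q[k,0]),np.median(q[k,2])],4))
box(400,500,275,315,.014,.06,"blank")
box(195,365,175,280,.008,.022,"bed")
box(280,297,188,262,.027,.06,"bar"); box(245,268,232,258,.028,.06,"stop")
box(230,285,212,236,.03,.2,"arm"); box(205,240,200,250,.03,.2,"bracket")
box(290,325,125,172,.02,.2,"jar");box(130,210,340,392,.02,.2,"pot");box(362,470,140,190,.008,.1,"hammer")
E
```

```text
bench z -0.0011187429313517239
wedge 1304 ctr [ 603.7 -282.2] size [202.4  55.4] ang 72.69 z [0.0092 0.0323 0.0395]
[-0.3646  0.5693  0.0363]
[-0.3318  0.5755  0.0356]
[-0.2991  0.5855  0.0359]
[-0.2664  0.597   0.0301]
[-0.2336  0.608   0.0198]
[-0.2009  0.6168  0.0104]
blank 1187 ctr [ 421.5 -256.4] size [ 35.9 192.2] ang 6.99 z [0.0226 0.0266 0.0308]
bed 10904 ctr [598.5 153.2] size [370.1 222. ] ang 88.11 z [0.0099 0.0138 0.0182]
bar 500 ctr [597.9 135.2] size [ 28.8 160.7] ang 88.26 z [0.0362 0.0417 0.0466]
stop 187 ctr [549.7 208.6] size [24.5 44.3] ang 88.7 z [0.0309 0.0359 0.0413]
arm 708 ctr [604.9 205. ] size [ 60.5 131.8] ang 2.86 z [0.0422 0.0535 0.0642]
bracket 649 ctr [601.9 276.4] size [62.8 75.8] ang 88.11 z [0.0509 0.0744 0.0829]
jar 841 ctr [777.6  79.7] size [66.3 66.9] ang 50.3 z [0.0354 0.097  0.102 ]
pot 1069 ctr [270.7 401.9] size [169.4  99.2] ang 85.73 z [0.0258 0.0605 0.0705]
hammer 1252 ctr [ 753.4 -186.3] size [241.8  87.5] ang 88.93 z [0.0128 0.0221 0.0271]
```

{"fn": "apply_moves", "kwargs": {
  "commands": [
    [100, 0.29, -0.715, 0, -0.145],
    [100, 0.29, -0.715, 0, -0.145],
    [100, 0.29, -0.715, 0, -0.145],
    [100, 0.29, -0.715, 0, -0.145],
    [100, 0.29, -0.715, 0, -0.145],
    [100, 0.29, -0.715, 0, -0.145],
    [100, 0.29, -0.715, 0, -0.145],
    [100, 0.29, -0.715, 0, -0.145],
    [100, 0.29, -0.715, 0, -0.145],
    [100, 0.29, -0.715, 0, -0.145]
  ]
}}

```text
clock: 1.35
position: [0.4181, 0.145, 0.2267]
ee_rot: [-1.679, -2.655, -0.0]
force: [0.1, 0.7, 0.2]
width: 1.0
gripper_force: 0.0
```

{"fn": "apply_moves", "kwargs": {
  "commands": [
    [100, 0.29, -0.715, 0, -0.145],
    [100, 0.29, -0.715, 0, -0.145],
    [100, 0.29, -0.715, 0, -0.145],
    [100, 0.29, -0.715, 0, -0.145],
    [100, 0.29, -0.715, 0, -0.145],
    [100, 0.29, -0.715, 0, -0.145],
    [100, 0.29, -0.715, 0, -0.145],
    [100, 0.29, -0.715, 0, -0.145],
    [100, 0.29, -0.715, 0, -0.145],
    [100, 0.29, -0.715, 0, -0.145],
    [100, 0, 0, 0, 0],
    [100, 0, 0, 0, 0]
  ]
}}

```text
clock: 2.85
position: [0.5916, -0.2821, 0.2261]
ee_rot: [-2.509, -1.889, 0.001]
force: [-0.0, 0.4, 0.1]
width: 0.999
gripper_force: 0.0
```

```bash
cat >> h.py <<'E'
def yaw(st):  # closing direction, deg in (-90,90]
    y=R.from_rotvec(st["ee_rot"]).as_matrix()[:,1]; a=np.degrees(np.arctan2(y[1],y[0])); return (a+90)%180-90
def hsvmask(im): 
    h=cv2.cvtColor(im,cv2.COLOR_RGB2HSV); return h
E
python3 - <<'E'
from h import *
s=observe(); print(s['position'],yaw(s),s['joints'].round(2))
im,dep,c=shot("wrist","pics/w1.png"); P=cloud(dep,c)
m=((P[...,2]>.004)&(P[...,2]<.06)&(dep>0)).astype(np.uint8)
n,l,stt,ct=cv2.connectedComponentsWithStats(m)
for i in range(1,n):
    if stt[i,4]>800:
        q=P[l==i]; r=cv2.minAreaRect((q[:,:2]*1000).astype(np.float32)); print(stt[i],np.round(r[0],1),np.round(r[1],1),round(r[2],2),np.percentile(q[:,2],[5,50,95]).round(4))
E
```

```text
[ 0.5915747  -0.28209071  0.22606987] -16.03349601469759 [-0.06  0.54  0.67  1.53 -0.35  1.19  0.39]
[ 447    0  104  185 7493] [ 757.8 -229.4] [153.7  88.8] 85.6 [0.0141 0.024  0.0265]
[ 310   93   44  212 8473] [ 596.8 -285.2] [190.9  36.2] 72.7 [0.0106 0.0357 0.0387]
[  76  121  128  172 8305] [ 422.4 -246.3] [ 37.7 168.8] 6.89 [0.009  0.0275 0.029 ]
```

View pics/w1.png

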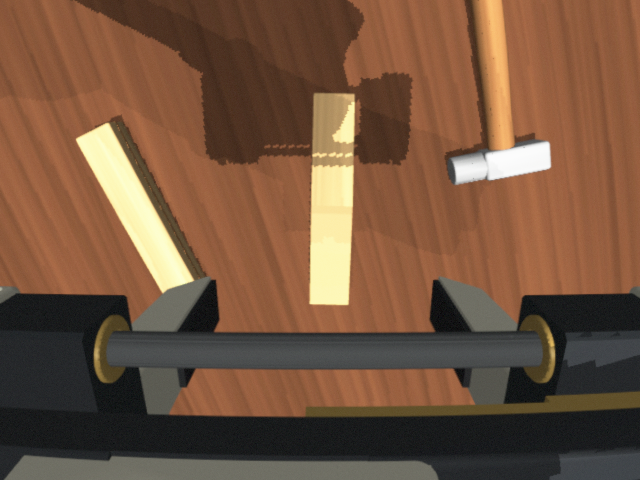

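The wrist view shows the wedge lying from (332,95) to (330,304), measuring 191 x 36 mm as it should. The blank is at left and the hammer at right, both clear.

{"fn": "apply_moves", "kwargs": {
  "commands": [
    [100, -0.12, -0.54, -0.3, -0.044],
    [100, -0.115, -0.547, -0.4, 0],
    [100, 0, 0, -0.5, 0],
    [100, 0, 0, -0.6, 0],
    [100, 0, 0, -0.6, 0],
    [100, 0, 0, -0.6, 0],
    [100, 0, 0, -0.4, 0],
    [100, 0, 0, -0.15, 0],
    [100, 0, 0, 0, 0],
    [100, 0, 0, 0, 0]
  ]
}}

```text
clock: 4.15
position: [0.5786, -0.3479, 0.0151]
ee_rot: [2.529, 1.862, 0.001]
force: [1.1, -0.2, 0.2]
width: 1.0
gripper_force: 0.0
```

{"fn": "apply_moves", "kwargs": {
  "commands": [
    [100, -0.01, 0, -0.18, 0],
    [100, 0, 0, 0, 0],
    [0, 0, 0, 0, 0],
    [0, 0, 0, 0, 0],
    [0, 0, 0, 0, 0],
    [0, 0, 0, 0, 0],
    [0, 0, 0, 0, 0],
    [0, 0, 0, 0, 0],
    [0, 0, 0, 0, 0]
  ],
  "newtons": 45
}}

```text
clock: 5.28
position: [0.5772, -0.3478, 0.003]
ee_rot: [2.53, 1.862, 0.0]
force: [-0.6, -0.2, 0.5]
width: 0.391
gripper_force: 45.0
```

{"fn": "apply_moves", "kwargs": {
  "commands": [
    [0, 0, 0, 0.5, 0],
    [0, 0, 0, 0.5, 0],
    [0, 0.15, 0.6, 0.45, 0],
    [0, 0.2, 0.7, 0, 0.1],
    [0, 0.2, 0.7, 0, 0.11],
    [0, 0.2, 0.7, 0, 0.11],
    [0, 0.2, 0.7, 0, 0.11],
    [0, 0.12, 0.7, 0, 0.11],
    [0, 0, 0.64, 0, 0],
    [0, 0, 0, 0, 0],
    [0, 0, 0, 0, 0]
  ]
}}

```text
clock: 6.65
position: [0.6412, -0.064, 0.0899]
ee_rot: [2.257, 2.185, -0.001]
force: [-0.3, -1.3, -2.3]
width: 0.39
gripper_force: 45.0
```

```bash
python3 - <<'E'
from h import *
s=observe(); print(s['position'],yaw(s),s['force'])
im,dep,c=shot("wrist","pics/w2.png"); P=cloud(dep,c); print(c[2])
m=((P[...,2]>.009)&(P[...,2]<.021)&(dep>0)).astype(np.uint8)
q=P[m>0]; r=cv2.minAreaRect((q[:,:2]*1000).astype(np.float32)); print("bed",np.round(r[0],1),np.round(r[1],1),r[2],np.median(q[:,2]))
E
```

```text
[ 0.6411745  -0.06401397  0.08993858] -1.8479019759046338 [-0.30416865 -1.28190381 -2.26741118]
[0.64339975 0.01526058 0.24775363]
bed [611.  -60.3] [273.3 349.2] 87.7297134399414 0.01494488390140808
```

View pics/w2.png

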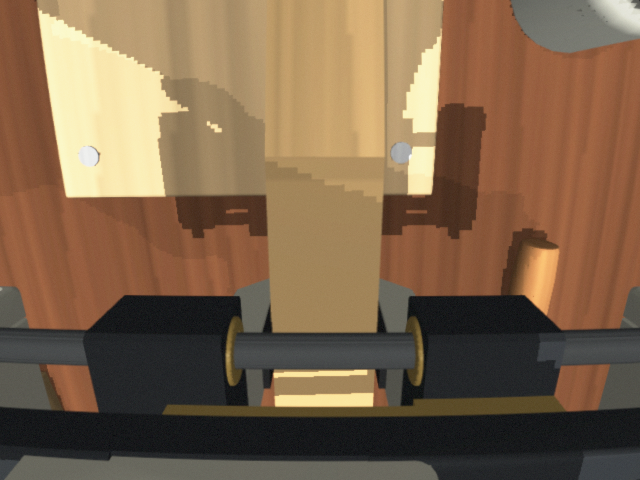

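The wrist view shows the near edge of the bed along row 196, with corners at (67,196) and (434,194). The held wedge spans columns 266 to 384.

```bash
python3 - <<'E'
from h import *
im,dep,c=load("wrist"); P=cloud(dep,c)
a=onplane([[67,196],[434,194.5],[40,20],[442,20]],c,.015)
print(a.round(4), np.linalg.norm(a[1]-a[0]))
e=a[0]-a[1]; print("edge dir",np.degrees(np.arctan2(e[1],e[0]))-90)
for v in (10,40,80,120,150,170,200,240,280,310): print(v,P[v,325].round(4))
t=onplane([[266,200],[384,200]],c,.1); print(t)
E
```

```text
[[ 0.4873 -0.0278  0.015 ]
 [ 0.7061 -0.0344  0.015 ]
 [ 0.4898  0.0706  0.015 ]
 [ 0.7072  0.0599  0.015 ]] 0.21886844544058504
edge dir 88.25508906136773
10 [0.6446 0.0452 0.1105]
40 [0.6443 0.0359 0.1139]
80 [0.6439 0.0239 0.1186]
120 [0.6435 0.0122 0.1219]
150 [0.6433 0.0035 0.1242]
170 [ 0.6431 -0.0023  0.1256]
200 [ 0.6428 -0.0117  0.1247]
240 [ 0.6424 -0.0247  0.1247]
280 [0.6434 0.0153 0.2478]
310 [ 0.6416 -0.0497  0.1244]
[[ 0.62074562 -0.01641264  0.1       ]
 [ 0.66456924 -0.01781257  0.1       ]]
```

{"fn": "apply_moves", "kwargs": {
  "commands": [
    [0, 0.05, 0, -0.3, 0],
    [0, 0, 0, -0.4, 0],
    [0, 0, 0, -0.3, 0],
    [0, 0, 0, -0.1, 0],
    [0, 0, 0, -0.06, 0],
    [0, 0, 0, 0, 0],
    [0, 0, 0, 0, 0]
  ]
}}

```text
clock: 7.58
position: [0.6448, -0.0634, 0.021]
ee_rot: [2.256, 2.185, 0.001]
force: [-0.6, -0.2, -0.7]
width: 0.388
gripper_force: 45.0
```

{"fn": "apply_moves", "kwargs": {
  "commands": [
    [0, 0, 0, -0.03, 0],
    [0, 0, 0, -0.02, 0],
    [0, 0, 0, 0, 0],
    [0, 0, 0, 0, 0]
  ]
}}

```text
clock: 8.07
position: [0.6446, -0.0633, 0.0179]
ee_rot: [2.257, 2.185, 0.001]
force: [-1.7, 0.1, 5.5]
width: 0.39
gripper_force: 45.0
```

{"fn": "apply_moves", "kwargs": {
  "commands": [
    [0, 0.006, 0.2, 0.01, 0],
    [0, 0.007, 0.2, 0, 0],
    [0, 0.007, 0.2, 0, 0],
    [0, 0.007, 0.2, 0, 0],
    [0, 0.005, 0.15, 0, 0],
    [0, 0.005, 0.15, 0, 0],
    [0, 0.005, 0.15, 0, 0],
    [0, 0.005, 0.15, 0, 0]
  ]
}}

```text
clock: 9.07
position: [0.6472, 0.0187, 0.018]
ee_rot: [2.257, 2.182, -0.003]
force: [-0.0, -8.1, 1.4]
width: 0.388
gripper_force: 45.0
```

{"fn": "apply_moves", "kwargs": {
  "commands": [
    [0, 0.005, 0.15, 0, 0],
    [0, 0.005, 0.15, 0, 0],
    [0, 0.005, 0.15, 0, 0],
    [0, 0.005, 0.15, 0, 0],
    [0, 0.005, 0.15, 0, 0],
    [0, 0.005, 0.15, 0, 0],
    [0, 0.005, 0.15, 0, 0],
    [0, 0, 0, 0, 0],
    [0, 0, 0, 0, 0]
  ]
}}

```text
clock: 10.2
position: [0.6494, 0.0841, 0.018]
ee_rot: [2.256, 2.186, 0.0]
force: [1.3, -1.4, 1.0]
width: 0.388
gripper_force: 45.0
```

```bash
python3 - <<'E'
from h import *
im,dep,c=shot("scene"); cv2.imwrite("pics/s2.png",cv2.resize(im[120:360,200:520,::-1],(800,600)))
im,dep,c=shot("top"); P=cloud(dep,c); 
cv2.imwrite("pics/t2.png",cv2.resize(im[160:310,180:380,::-1],(800,600)))
E
```

```text
(no output)
```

View pics/s2.png

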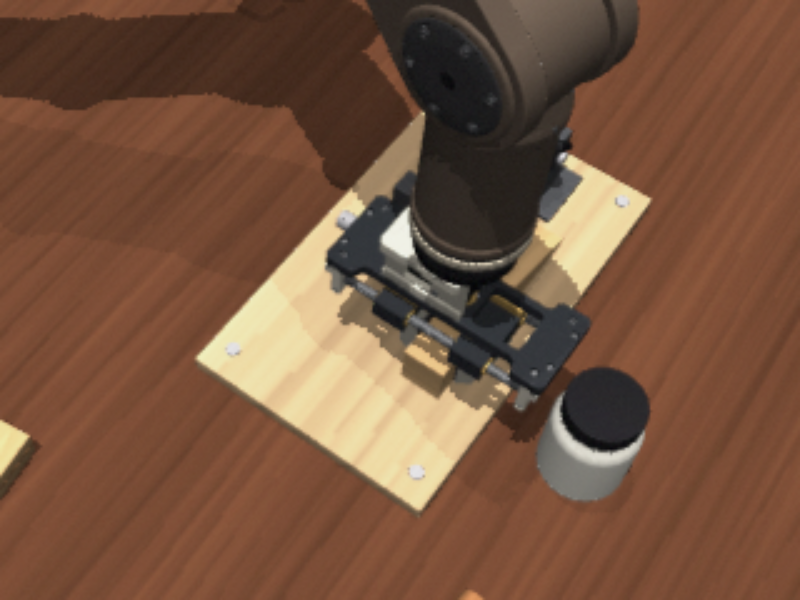

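The clamp is up on the wedge and the push force has died away, so the bar is on the level top. The jar lid is at crop (605,405), which is full-frame (442,282), the same place as at the start. The gripper body is close to it, so I'll open and go straight up.

{"fn": "apply_moves", "kwargs": {
  "commands": [
    [70, 0, 0, 0, 0],
    [70, 0, 0, 0, 0],
    [70, 0, 0, 0, 0],
    [70, 0, 0, 0, 0],
    [70, -0.05, 0, 0.2, 0],
    [70, 0, 0, 0.6, 0],
    [70, 0, 0, 0.8, 0],
    [70, 0, -0.1, 0.8, 0],
    [100, -0.3, -0.7, 0.6, 0],
    [100, -0.4, -0.7, 0, 0],
    [100, -0.4, -0.7, 0, 0],
    [100, 0, 0, 0, 0]
  ]
}}

```text
clock: 11.8
position: [0.5783, -0.053, 0.1995]
ee_rot: [2.264, 2.177, 0.0]
force: [0.1, 1.1, 0.1]
width: 0.996
gripper_force: 0.0
```

```bash
python3 - <<'E'
from h import *
s=observe(); print(s['position'],yaw(s))
o=load("top"); im,dep,c=shot("top"); P=cloud(dep,c); Po=cloud(o[1],o[2])
def box(P,u0,u1,v0,v1,lo,hi,nm):
    Q=P[v0:v1,u0:u1]; m=(Q[...,2]>lo)&(Q[...,2]<hi)
    q=Q[m]; r=cv2.minAreaRect((q[:,:2]*1000).astype(np.float32)); print(nm,len(q),np.round(r[0],1),np.round(r[1],1),round(r[2],2),np.percentile(q[:,2],[5,50,95]).round(4))
box(P,290,325,125,172,.02,.2,"jar"); box(P,280,297,238,262,.027,.1,"bar blank half")
box(P,245,268,236,258,.028,.06,"stop")
im,dep,c=shot("wrist"); P=cloud(dep,c)
np.set_printoptions(suppress=True)
cv2.imwrite("pics/w3.png",im[:,:,::-1])
E
```

```text
[ 0.57825801 -0.0529883   0.19945174] -2.2375456102059417
jar 843 [778.5  80.3] [68.1 66.8] 89.15 [0.0334 0.0967 0.1023]
bar blank half 112 [539.4 127.7] [12.4 43.8] 89.54 [0.0613 0.0662 0.0701]
stop 189 [549.5 208.6] [24.5 44.1] 88.0 [0.0302 0.0357 0.0409]
```

View pics/w3.png

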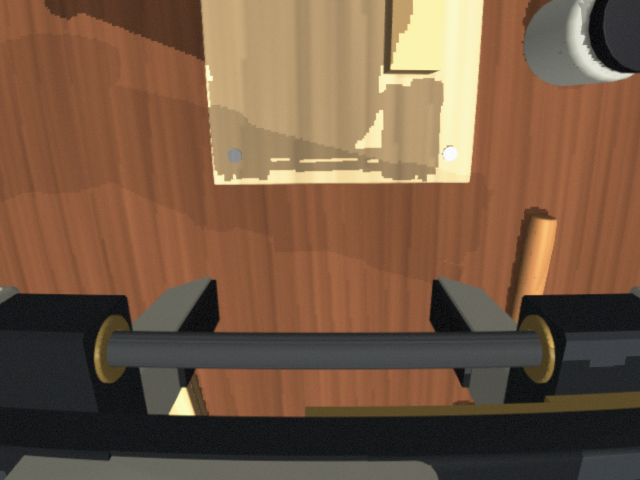

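The wrist view shows the thick end of the wedge standing in the jig at (412,70), with the bar half raised: its top is at 66 to 69 mm, as expected on the wedge. The bed's near corners are at (215,184) and (471,182), and the jar hasn't moved.

{"fn": "apply_moves", "kwargs": {
  "commands": [
    [100, -0.4, -0.7, 0, 0.08],
    [100, -0.4, -0.7, 0, 0.08],
    [100, -0.4, -0.7, 0, 0.08],
    [100, -0.4, -0.7, 0, 0.08],
    [100, -0.4, -0.7, 0, 0],
    [100, -0.48, -0.97, 0, 0],
    [100, 0, 0, 0, 0],
    [100, 0, 0, 0, 0]
  ]
}}

```text
clock: 12.9
position: [0.4336, -0.3135, 0.1979]
ee_rot: [-2.074, -2.36, -0.001]
force: [0.7, 0.0, 0.7]
width: 1.006
gripper_force: 0.0
```

```bash
python3 - <<'E'
from h import *
im,dep,c=load("wrist"); a=onplane([[215,184],[471,182]],c,.015); print(a.round(4),a.mean(0))
s=observe(); print(s['position'],yaw(s))
im,dep,c=shot("wrist"); P=cloud(dep,c)
m=((P[...,2]>.014)&(P[...,2]<.06)&(dep>0)).astype(np.uint8)
n,l,stt,ct=cv2.connectedComponentsWithStats(m)
for i in range(1,n):
    if stt[i,4]>800:
        q=P[l==i]; r=cv2.minAreaRect((q[:,:2]*1000).astype(np.float32)); print(stt[i],np.round(r[0],1),np.round(r[1],1),round(r[2],2),np.percentile(q[:,2],[5,50,95]).round(4))
E
```

```text
[[ 0.487  -0.0282  0.015 ]
 [ 0.7059 -0.0342  0.015 ]] [ 0.59641237 -0.03119512  0.015     ]
[ 0.43359435 -0.31348417  0.19789105] 7.387693771066353
[  297    10    49   242 10883] [ 423.4 -257.3] [ 36.2 189.4] 7.1 [0.0265 0.0278 0.029 ]
```

{"fn": "apply_moves", "kwargs": {
  "commands": [
    [100, -0.037, -0.14, -0.5, -0.01],
    [100, 0, 0, -0.6, 0],
    [100, 0, 0, -0.6, 0],
    [100, 0, 0, -0.6, 0],
    [100, 0, 0, -0.5, 0],
    [100, 0, 0, -0.25, 0],
    [100, 0, 0, 0, 0],
    [100, 0, 0, 0, 0]
  ]
}}

```text
clock: 13.95
position: [0.4313, -0.3229, 0.0159]
ee_rot: [2.079, 2.353, 0.001]
force: [0.2, 0.4, 0.6]
width: 0.998
gripper_force: 0.0
```

{"fn": "apply_moves", "kwargs": {
  "commands": [
    [100, 0, 0, -0.18, 0],
    [100, 0, 0, -0.02, 0],
    [100, 0, 0, 0, 0],
    [0, 0, 0, 0, 0],
    [0, 0, 0, 0, 0],
    [0, 0, 0, 0, 0],
    [0, 0, 0, 0, 0],
    [0, 0, 0, 0, 0],
    [0, 0, 0, 0, 0],
    [0, 0, 0, 0, 0]
  ]
}}

```text
clock: 15.2
position: [0.4304, -0.3228, 0.003]
ee_rot: [2.081, 2.354, -0.0]
force: [-0.0, 0.9, -0.2]
width: 0.388
gripper_force: 45.0
```

{"fn": "apply_moves", "kwargs": {
  "commands": [
    [0, 0, 0, 0.5, 0],
    [0, 0, 0.2, 0.5, 0],
    [0, 0.2, 0.6, 0.28, -0.052],
    [0, 0.3, 0.7, 0, -0.052],
    [0, 0.3, 0.7, 0, -0.052],
    [0, 0.3, 0.7, 0, -0.052],
    [0, 0.3, 0.7, 0, -0.052],
    [0, 0.3, 0.6, 0, -0.052],
    [0, 0.17, 0.33, 0, 0],
    [0, 0, 0, 0, 0],
    [0, 0, 0, 0, 0]
  ]
}}

```text
clock: 16.58
position: [0.5418, -0.0526, 0.0798]
ee_rot: [2.259, 2.183, -0.001]
force: [-0.1, -0.7, -1.8]
width: 0.387
gripper_force: 45.0
```

```bash
cat > m.py <<'E'
from h import *
s=observe(); print(s['position'],yaw(s),s['force'])
im,dep,c=shot("top","pics/tt.png"); P=cloud(dep,c)
def edge(lo,hi,u0,u1,v0,v1,nm):
    Q=P[v0:v1,u0:u1]; m=(Q[...,2]>lo)&(Q[...,2]<hi); q=Q[m]
    if len(q)<20: print(nm,len(q)); return
    r=cv2.minAreaRect((q[:,:2]*1000).astype(np.float32)); print(nm,len(q),np.round(r[0],1),np.round(r[1],1),round(r[2],2),np.percentile(q[:,2],[5,50,95]).round(4))
edge(.03,.06,245,268,236,258,"stop")
im,dep,c=shot("wrist","pics/ww.png"); P=cloud(dep,c)
E
python3 m.py; python3 - <<'E'
from h import *
im,dep,c=load("wrist");P=cloud(dep,c)
for v in (5,40,80,120,160,200,240):
    r=P[v]; k=(r[:,2]>.085)&(r[:,2]<.15); 
    if k.sum()>5: u=np.where(k)[0]; print(v,u[0],u[-1],r[u[2]].round(4),r[u[-3]].round(4))
E
```

```text
[ 0.54184763 -0.05261689  0.07975285] -1.9784946871649396 [-0.10093802 -0.65115368 -1.79768257]
stop 184 [549.4 208.3] [24.3 43.6] 89.12 [0.0317 0.0359 0.0409]
5 267 385 [0.5288 0.0577 0.1039] [0.5629 0.0563 0.1048]
40 269 383 [0.5288 0.0476 0.1045] [0.5624 0.0466 0.1037]
80 269 382 [0.528  0.036  0.1036] [0.5619 0.0348 0.1043]
120 270 381 [0.5275 0.0238 0.1037] [0.5617 0.0226 0.1036]
160 271 379 [0.5271 0.0112 0.1049] [0.5608 0.0101 0.1054]
200 273 377 [ 0.5267 -0.0023  0.104 ] [ 0.5603 -0.0034  0.1043]
240 274 376 [ 0.5261 -0.0163  0.1042] [ 0.5598 -0.0171  0.1053]
```

View pics/ww.png

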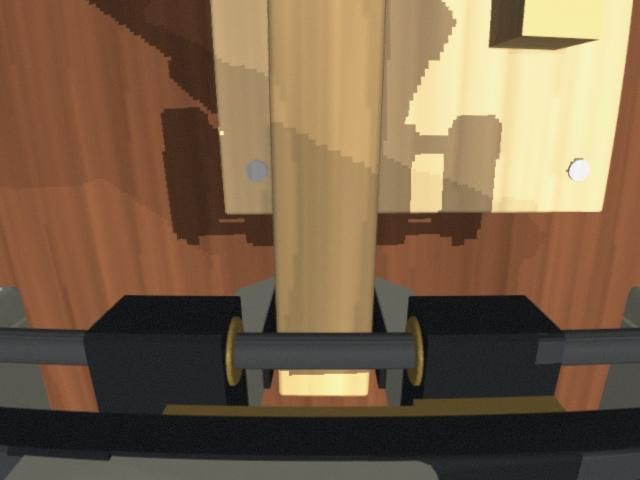

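The held blank is level, spanning columns 270 to 381. The bed's near edge is at row 212, with corners at (226,212) and (603,211). I'll lower it and compare it with the stop in the top view.

{"fn": "apply_moves", "kwargs": {
  "commands": [
    [0, 0.02, 0, -0.3, 0],
    [0, 0, 0, -0.4, 0],
    [0, 0, 0, -0.2, 0],
    [0, 0, 0, -0.08, 0],
    [0, 0, 0, -0.04, 0],
    [0, 0, 0, 0, 0],
    [0, 0, 0, 0, 0]
  ]
}}

```text
clock: 17.55
position: [0.5441, -0.051, 0.019]
ee_rot: [2.257, 2.184, 0.001]
force: [-0.4, 0.1, -1.4]
width: 0.385
gripper_force: 45.0
```

```bash
python3 m.py; python3 - <<'E'
from h import *
im,dep,c=load("top");P=cloud(dep,c)
# blank top rows seen by the top camera, world columns
k=(P[...,2]>.036)&(P[...,2]<.052)&(P[...,1]>-.02)&(P[...,1]<.115)&(P[...,0]>.5)&(P[...,0]<.6)
for y in np.arange(-.01,.11,.01):
    s=k&(abs(P[...,1]-y)<.006); 
    if s.sum()>8: q=P[s]; print(y.round(3),s.sum(),q[:,0].min().round(4),q[:,0].max().round(4),np.median(q[:,2]).round(4))
cv2.imwrite("pics/t5.png",cv2.resize(im[170:290,200:360,::-1],(800,600),interpolation=cv2.INTER_CUBIC))
E
```

```text
[ 0.5441249  -0.05095146  0.01902457] -1.8879994107350484 [-0.43282008  0.06886877 -1.42504078]
stop 182 [549.7 208.6] [24.4 44.3] 89.1 [0.0316 0.036  0.0413]
0.02 18 0.5478 0.5603 0.0424
0.03 55 0.5308 0.5636 0.0427
0.04 73 0.5281 0.563 0.0426
0.05 75 0.5285 0.5629 0.0428
0.06 75 0.5285 0.5634 0.0428
0.07 75 0.5284 0.5639 0.0426
0.08 74 0.5285 0.5639 0.0426
0.09 70 0.5289 0.5638 0.042
0.1 71 0.5295 0.564 0.0422
```

View pics/t5.png

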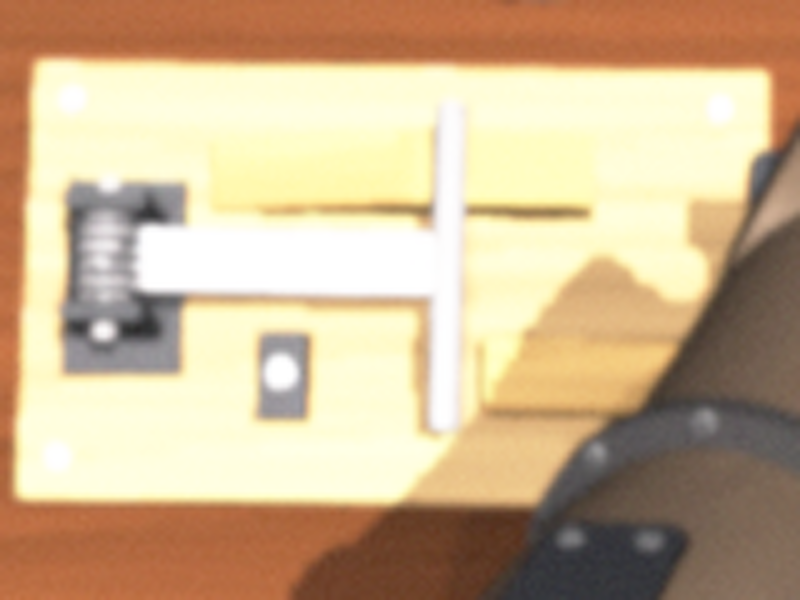

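The top crop shows the stop at rows 334 to 418, centred at (283,376). The blank's front is at column 485 and its rows 342 to 412 line up with the stop. The bar is clear above it.

{"fn": "apply_moves", "kwargs": {
  "commands": [
    [0, 0, 0, -0.015, 0],
    [0, 0.006, 0.2, 0, 0],
    [0, 0.007, 0.2, 0, 0],
    [0, 0.007, 0.2, 0, 0],
    [0, 0.007, 0.2, 0, 0],
    [0, 0.007, 0.2, 0, 0],
    [0, 0.006, 0.2, 0, 0],
    [0, 0.003, 0.1, 0, 0],
    [0, 0, 0, 0, 0],
    [0, 0, 0, 0, 0]
  ]
}}

```text
clock: 18.9
position: [0.5468, 0.0288, 0.018]
ee_rot: [-2.256, -2.186, -0.002]
force: [-0.2, 0.1, 5.9]
width: 0.388
gripper_force: 45.0
```

{"fn": "apply_moves", "kwargs": {
  "commands": [
    [0, 0.001, 0.03, 0.005, 0],
    [0, 0.001, 0.03, 0, 0],
    [0, 0.001, 0.03, 0, 0],
    [0, 0.001, 0.03, 0, 0],
    [0, 0, 0, 0, 0]
  ]
}}

```text
clock: 19.52
position: [0.5466, 0.0345, 0.018]
ee_rot: [-2.258, -2.185, -0.0]
force: [0.6, -0.9, 3.4]
width: 0.389
gripper_force: 45.0
```

{"fn": "apply_moves", "kwargs": {
  "commands": [
    [0, 0.001, 0.03, 0, 0],
    [0, 0.001, 0.03, 0, 0],
    [0, 0, 0, 0, 0]
  ]
}}

```text
clock: 19.9
position: [0.5466, 0.0352, 0.018]
ee_rot: [2.258, 2.181, -0.003]
force: [-0.4, -9.3, 2.4]
width: 0.39
gripper_force: 44.9
```

{"fn": "apply_moves", "kwargs": {
  "commands": [
    [0, 0, 0, 0, 0],
    [70, 0, 0, 0, 0],
    [70, 0, 0, 0, 0],
    [70, 0, 0, 0, 0],
    [70, 0, 0, 0, 0],
    [70, 0, -0.03, 0.3, 0],
    [70, 0, 0, 0.8, 0],
    [70, 0, 0, 0.8, 0],
    [70, 0, -0.5, 0.5, 0],
    [70, 0, -0.8, 0, 0],
    [70, 0, -0.8, 0, 0],
    [70, 0, 0, 0, 0]
  ]
}}

```text
clock: 21.4
position: [0.5461, -0.0951, 0.1638]
ee_rot: [2.264, 2.174, 0.0]
force: [0.5, -0.7, 0.0]
width: 0.699
gripper_force: 0.0
```

```bash
python3 m.py; python3 - <<'E'
from h import *
im,dep,c=load("top");P=cloud(dep,c)
k=(P[...,2]>.035)&(P[...,2]<.052)&(P[...,1]>-.02)&(P[...,1]<.23)&(P[...,0]>.51)&(P[...,0]<.58)
for y in np.arange(.0,.225,.012):
    s=k&(abs(P[...,1]-y)<.006); 
    if s.sum()>8: q=P[s]; print(y.round(3),s.sum(),q[:,0].min().round(4),q[:,0].max().round(4),np.median(q[:,2]).round(4))
im,dep,c=load("wrist");P=cloud(dep,c); print("wrist")
k=(P[...,2]>.036)&(P[...,2]<.05)&(P[...,0]<.59)&(P[...,0]>.5)
for y in np.arange(-.01,.12,.02):
    s=k&(abs(P[...,1]-y)<.004)
    if s.sum()>8: q=P[s]; print(y.round(3),s.sum(),q[:,0].min().round(4),q[:,0].max().round(4),q[:,1].min().round(4))
k=(P[...,2]>.045)&(P[...,2]<.058)&(P[...,0]>.6);q=P[k]; print("wedge",q[:,0].min(),q[:,0].max(),q[:,1].min())
k=(abs(P[...,2]-.015)<.003); q=P[k]; 
for y in np.arange(-.02,.1,.02):
    s=abs(q[:,1]-y)<.004; print(y.round(3), q[s,0].min() if s.any() else 0, q[s,0].max() if s.any() else 0)
im,_,_=load("top"); a=cv2.resize(im[170:290,200:360,::-1],(800,600),interpolation=cv2.INTER_CUBIC)
cv2.imwrite("pics/t6.png",a)
E
```

```text
[ 0.54614761 -0.09514029  0.16380428] -2.3185096145274287 [ 0.51309953 -0.73354395  0.04887591]
stop 279 [550.3 200.7] [40.  43.1] 89.5 [0.033  0.0385 0.0446]
0.012 64 0.5252 0.5605 0.0419
0.024 73 0.5255 0.5602 0.0415
0.036 75 0.5261 0.5606 0.0413
0.048 75 0.5265 0.5605 0.0415
0.06 71 0.5268 0.5606 0.0421
0.072 75 0.5271 0.5638 0.0418
0.084 75 0.5291 0.5638 0.0416
0.096 75 0.5292 0.5639 0.0414
0.108 75 0.5292 0.5644 0.0414
0.12 45 0.53 0.5642 0.042
0.132 15 0.5302 0.5644 0.0409
0.144 74 0.5306 0.5649 0.0413
0.156 73 0.5307 0.568 0.0417
0.168 75 0.5311 0.5677 0.0419
0.18 72 0.5326 0.5677 0.0419
0.192 62 0.533 0.5678 0.0413
0.204 67 0.529 0.571 0.0371
0.216 62 0.5288 0.5707 0.0377
wrist
0.01 712 0.527 0.5624 0.006
0.03 753 0.5281 0.5636 0.026
0.05 769 0.5285 0.5647 0.046Traceback (most recent call last):
  File "<stdin>", line 12, in <module>
    return umr_minimum(a, axis, None, out, keepdims, initial, where)
ValueError: zero-size array to reduction operation minimum which has no identity
```

The measurements show the blank flush with the stop. Its centre line is at x 0.5504 at the front against 0.5500 for the stop, and it is within about 0.5° of square. Next is the wedge, gripped high so the gripper body clears the jar.

{"fn": "apply_moves", "kwargs": {
  "commands": [
    [70, 0.4, 0.6, 0, 0.014],
    [70, 0.4, 0.6, 0, 0],
    [70, 0.4, 0.6, 0, 0],
    [70, 0.4, 0.6, 0, 0],
    [70, 0.113, 0.3, 0, 0],
    [70, 0, 0, -0.4, 0],
    [70, 0, 0, 0, 0],
    [70, 0, 0, 0, 0]
  ]
}}

```text
clock: 22.5
position: [0.6493, 0.0716, 0.1388]
ee_rot: [2.251, 2.191, 0.0]
force: [-0.6, 0.1, -0.4]
width: 0.698
gripper_force: 0.0
```

```bash
python3 - <<'E'
from h import *
s=observe(); print(s['position'],yaw(s),s['force'])
im,dep,c=shot("wrist","pics/w7.png"); P=cloud(dep,c)
for y in np.arange(.05,.3,.015):
    k=(P[...,2]>.02)&(P[...,2]<.06)&(abs(P[...,1]-y)<.004)&(P[...,0]>.625)&(P[...,0]<.69);q=P[k]
    if len(q)>20: print(y.round(3),len(q),np.percentile(q[:,0],[1,99]).round(4),np.median(q[:,2]).round(4))
k=(P[...,2]>.08)&(P[...,0]>.7)&(P[...,0]<.85)&(P[...,1]>.03)&(P[...,1]<.15)&(P[...,2]<.12);q=P[k];print("jar",len(q), q[:,:3].min(0) if len(q) else 0,q.max(0) if len(q) else 0)
E
```

```text
[0.64931098 0.07164997 0.13876029] -1.5254982824449144 [-0.64498484  0.12085227 -0.41262963]
0.065 664 [0.6309 0.6658] 0.0528
0.08 709 [0.6311 0.6666] 0.0528
0.095 744 [0.6318 0.6673] 0.0528
0.11 777 [0.6324 0.6675] 0.0528
0.14 846 [0.6333 0.6682] 0.0529
0.155 871 [0.6337 0.6685] 0.0513
0.17 861 [0.6341 0.6695] 0.0465
0.185 854 [0.6344 0.67  ] 0.0417
0.2 825 [0.6353 0.6705] 0.0371
0.215 357 [0.6355 0.6709] 0.033
jar 10521 [0.75119594 0.05092224 0.08002784] [0.81324744 0.10979362 0.10218951]
```

{"fn": "apply_moves", "kwargs": {
  "commands": [
    [70, -0.01, -0.08, -0.3, -0.01],
    [70, 0, 0, -0.5, 0],
    [70, 0, 0, -0.4, 0],
    [70, 0, 0, -0.3, 0],
    [70, 0, 0, -0.18, 0],
    [70, 0, 0, 0, 0],
    [70, 0, 0, 0, 0],
    [0, 0, 0, 0, 0],
    [0, 0, 0, 0, 0],
    [0, 0, 0, 0, 0],
    [0, 0, 0, 0, 0],
    [0, 0, 0, 0, 0]
  ],
  "newtons": 50
}}

```text
clock: 24.05
position: [0.649, 0.0673, 0.0373]
ee_rot: [2.256, 2.187, 0.0]
force: [-0.2, -0.1, 2.3]
width: 0.39
gripper_force: 50.0
```

{"fn": "apply_moves", "kwargs": {
  "commands": [
    [0, -0.005, -0.15, 0, 0],
    [0, -0.007, -0.2, 0, 0],
    [0, -0.007, -0.2, 0, 0],
    [0, -0.007, -0.2, 0, 0],
    [0, -0.007, -0.2, 0, 0],
    [0, -0.008, -0.25, 0, 0],
    [0, -0.008, -0.25, 0, 0],
    [0, -0.008, -0.25, 0, 0],
    [0, -0.01, -0.3, 0, 0],
    [0, -0.01, -0.3, 0, 0],
    [0, -0.01, -0.3, 0, 0],
    [0, 0, 0, 0, 0]
  ]
}}

```text
clock: 25.55
position: [0.6431, -0.0924, 0.0372]
ee_rot: [2.259, 2.182, -0.003]
force: [-0.3, -2.1, 1.5]
width: 0.385
gripper_force: 50.0
```

```bash
python3 - <<'E'
from h import *
s=observe(); print(s['position'],yaw(s),s['force'])
im,dep,c=shot("top"); P=cloud(dep,c)
cv2.imwrite("pics/t8.png",cv2.resize(im[150:330,200:440,::-1],(800,600),interpolation=cv2.INTER_CUBIC))
k=(P[...,2]>.045)&(P[...,2]<.075)&(abs(P[...,1]-.128)<.02)&(P[...,0]<.58)&(P[...,0]>.515);print("bar",np.percentile(P[k],[5,50,95],axis=0).round(4))
E
```

```text
[ 0.64308205 -0.09236048  0.03721413] -1.9865443788051351 [-0.27880617 -2.12293365  1.49936201]
bar [[0.5208 0.1198 0.0457]
 [0.551  0.127  0.0557]
 [0.5763 0.1345 0.0602]]
```

View pics/t8.png

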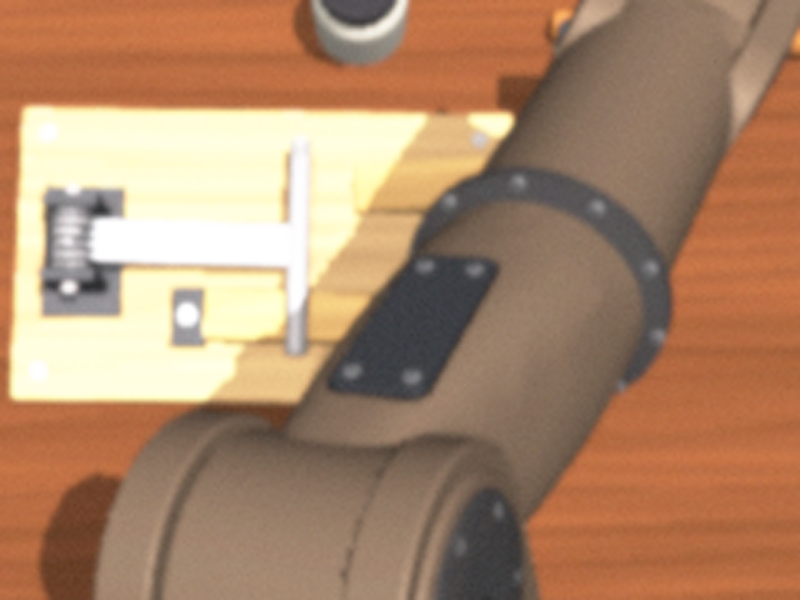

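The crop shows the clamp bar down across the blank, with its top at about 58 mm as expected. The blank is tight against the stop at (200,317), and the wedge tip at column 355 is clear of the bar.

{"fn": "apply_moves", "kwargs": {
  "commands": [
    [0, 0, 0, 0.3, 0],
    [0, 0, 0, 0.4, 0],
    [0, 0, 0, 0.4, 0],
    [0, -0.2, -0.6, 0, 0],
    [0, -0.2, -0.7, 0, 0],
    [0, -0.2, -0.7, 0, 0],
    [0, -0.2, -0.7, 0, 0],
    [0, -0.2, -0.7, 0, 0],
    [0, -0.13, -0.7, 0, 0],
    [0, 0, -0.36, 0, 0],
    [0, 0, 0, 0, 0],
    [0, 0, 0, 0, 0]
  ]
}}

```text
clock: 27.1
position: [0.5769, -0.3541, 0.103]
ee_rot: [-2.252, -2.189, -0.002]
force: [0.4, 1.1, -1.4]
width: 0.39
gripper_force: 50.0
```

{"fn": "apply_moves", "kwargs": {
  "commands": [
    [0, 0, 0, -0.3, 0],
    [0, 0, 0, -0.4, 0],
    [0, 0, 0, -0.4, 0],
    [0, 0, 0, -0.15, 0],
    [0, 0, 0, 0, 0],
    [0, 0, 0, -0.05, 0],
    [0, 0, 0, 0, 0]
  ]
}}

```text
clock: 27.98
position: [0.5762, -0.3565, 0.0257]
ee_rot: [2.255, 2.186, 0.001]
force: [0.1, 0.6, -2.1]
width: 0.387
gripper_force: 50.0
```

{"fn": "apply_moves", "kwargs": {
  "commands": [
    [0, 0, 0, -0.035, 0],
    [0, 0, 0, -0.025, 0],
    [0, 0, 0, 0, 0],
    [0, 0, 0, 0, 0]
  ]
}}

```text
clock: 28.48
position: [0.5761, -0.3564, 0.0223]
ee_rot: [2.255, 2.186, 0.001]
force: [-1.9, 2.1, 5.4]
width: 0.39
gripper_force: 50.0
```

On the bench. I'll release and retreat, then do a final check.

{"fn": "apply_moves", "kwargs": {
  "commands": [
    [80, 0, 0, 0, 0],
    [80, 0, 0, 0, 0],
    [80, 0, 0, 0, 0],
    [80, 0, 0, 0, 0],
    [80, 0, 0, 0.3, 0],
    [80, 0, 0, 0.7, 0],
    [80, 0, 0, 0.8, 0],
    [80, -0.3, 0, 0.8, 0],
    [80, -0.7, 0, 0.3, 0],
    [80, -0.7, 0, 0, 0],
    [80, 0, 0, 0, 0],
    [80, 0, 0, 0, 0]
  ]
}}

```text
clock: 29.98
position: [0.4746, -0.3563, 0.1966]
ee_rot: [2.255, 2.186, 0.002]
force: [0.8, -0.0, 0.6]
width: 0.8
gripper_force: 0.0
```

```bash
python3 - <<'E'
from h import *
im,dep,c=shot("top"); P=cloud(dep,c)
def box(u0,u1,v0,v1,lo,hi,nm):
    Q=P[v0:v1,u0:u1]; m=(Q[...,2]>lo)&(Q[...,2]<hi); q=Q[m]
    if len(q)<10: print(nm,len(q)); return
    r=cv2.minAreaRect((q[:,:2]*1000).astype(np.float32)); print(nm,len(q),np.round(r[0],1),np.round(r[1],1),round(r[2],2),np.percentile(q[:,2],[5,50,95]).round(4))
box(290,325,125,172,.02,.2,"jar");box(130,210,340,392,.02,.2,"pot");box(362,470,140,190,.008,.1,"hammer")
k=(P[...,2]>.035)&(P[...,2]<.052)&(P[...,0]>.51)&(P[...,0]<.58)
for y in (.02,.04,.08,.1,.15,.17,.19,.21):
    s=k&(abs(P[...,1]-y)<.006); q=P[s]
    if len(q)>8: print(y,q[:,0].min().round(4),q[:,0].max().round(4),np.median(q[:,2]).round(4))
cv2.imwrite("pics/t9.png",im[100:340,120:520,::-1])
E
```

```text
jar 841 [777.9  79.6] [67.4 66.7] 45.59 [0.0337 0.0967 0.1017]
pot 1072 [270.7 402.5] [169.2  99.2] 89.49 [0.0249 0.0607 0.0706]
hammer 1251 [ 766.7 -186.8] [241.8  88.6] 82.38 [0.0132 0.0223 0.0271]
0.02 0.5255 0.5605 0.042
0.04 0.5264 0.561 0.0412
0.08 0.5291 0.5638 0.0413
0.1 0.529 0.5639 0.0411
0.15 0.5306 0.5648 0.0416
0.17 0.5313 0.5678 0.0414
0.19 0.5331 0.5706 0.0414
0.21 0.5292 0.571 0.0374
```

View pics/t9.png

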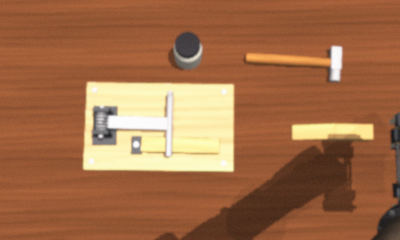

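The final view shows the clamp down on the blank against the stop at (136,145). The wedge is lying at (332,131), clear of the jig. The hammer, jar and pot look unmoved, and I'll confirm the hammer against the first picture before handing in.

```bash
python3 - <<'E'
from h import *
a=cv2.imread("pics/top0.png")[:,:,::-1]; b=load("top")[0]
d=np.abs(a.astype(int)-b).max(2)[138:192,360:472]; print("diff",d.mean(),(d>60).sum())
if (d>60).sum()<60: print(arm.sign_off())
E
```

```text
diff 5.676752645502646 0
the job is handed in; nothing more can be done
None
```

The job is handed in: the blank is clamped home against the stop (centred to about 1 mm, within about 0.5° of square), the wedge lies on the bench clear of the jig, and the hammer, jar and pot are where they were.

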